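# Shut down the chocolate station

## Robot

A 7-joint arm with a two-finger parallel gripper is mounted at the origin on the work surface. World frame = base frame: x ahead of the robot, y to its left, z up, the work surface at z = 0. Lengths are in m, angles in degrees, forces in N, time in s.
With the tool pointing down it reaches from about 0.425 to 0.875 m from the base axis. Payload 4.7 kg.
Tool frame: the origin (TCP) lies on the mounting face of the last link; the fingertips stand 182 mm ahead of it and the grasp point (between the pads) lies 164 mm ahead of it; z points along the fingers, x is the direction in which the jaws open and shut, and the axes are right-handed (so a half turn about z gives the same grasp; the last joint's range is limited). The gripper opens to 87 mm and grips with 3 to 60 N. Pads are 19 mm wide; open, the fingers measure 117 mm over their backs; the gripper's body (75 mm by 190 mm) begins 51 mm behind the grasp point.
Start: joints at [75.693, 18.392, -4.016, 83.108, 1.295, 78.541, -3.26], TCP at [0.169, -0.628, 0.405] pointing down, gripper open.
Joint ranges: [-163.93, 163.93], [-17.29, 119.83], [-79.2, 71.16], [3.27, 140.29], [-89.18, 269.18], [5.43, 117.66], [-154.24, 154.24]. Speed limits (degrees/s): [147.25, 147.25, 180, 180, 180, 180, 180].

## Interface

Orientations are given as [roll, pitch, yaw] about the fixed x, y, z axes, in that order (R = Rz(yaw) Ry(pitch) Rx(roll)).
In Python, from cell import status, cams, env, outline_of, landmark_of gives the robot as it stands. The module is installed in compiled form; this text tells all that it offers.
- The arm moves only by the tool jog_arm, never from a script. Its argument "rows" is a list of rows, each a list of 7 numbers: the closure, from 0 (fully open) to 1 (shut), then the shift along the tool's x, y, z in m, then the turn, a rotation vector about the tool's x, y, z in degrees. A call has 1 to 12 rows; each row shifts and turns the commanded pose from where the row before left it, along the tool's axes as they then stand; what a row does not reach is not made up. A row lasts 1/12 s, in which the tool goes at most 41.7 mm and 7.16 degrees, less where a joint would pass 70% of its speed; a pose out of reach is approached as far as the arm can. A call with a gripper value outside its range is refused whole. The fingers move at their own pace and stop on an object; "grip_force" is the grip in N (left out, the last holds). Time passes only in rows, so rows that do not move let the fingers close. It gives the time, the measured TCP pose, the force and the opening at its end, in the units of the state.
- status.get_obs(): the state, without advancing time (a new reading comes with each control period).
- cams.read_camera(name): name is "scene" or "top"; returns (picture, depth): 420x560x3 uint8, red, green, blue; 420x560 float32, m along the optical axis (not along the pixel's ray), 0 where there is no reading.
- cams.camera_params(name): a dict with "vfov" (degrees; the focal length in pixels is half the picture's height over the tangent of half this angle, whatever the lens; pixels are square), "cx", "cy" (the principal point, pixels), "eye" and "attitude" of the camera in the world. Camera axes: x right, y up, looking along -z (the intrinsics and any distortion apply to the point x, -y, -z); pixel columns grow to the right and rows downward; lengths in m; the calibration is good to about 2 mm. A picture is of the moment at which its call begins. camera_params takes no time and is no camera call.
- env.sign_off(): hands the job in, once; it reports no verdict.
Trained networks look in the newest picture that a camera, given by its name, has taken for a name from the list of things; names that differ only in an ending like _2 or _b are one class to them, and where a whole thing is asked for, a point or a joint stands for the part that bears it (a point fixed in the world has none). Each returns a list of dicts, best first, with "conf" (0 to 1); they miss things now and then, are a little off and sometimes report something else, mostly with a low value. They report only what shows in the picture. A call takes as long as a camera call. They do not tell look-alikes from the thing itself.
- outline_of(camera, name): "pixels" (420x560 bool, what is visible of it) and "box" ([left, top, right, bottom] in pixels, round what is visible of it).
- landmark_of(camera, name): "position" ([row, column] in pixels: a listed point, or the origin of a listed thing).
The state is a dict: "time_s": time; "qpos": joint angles; "joint_velocities": joint speeds; "effort": joint torques, N m; "tool_pos": TCP position; "tool_rot": TCP orientation; "force": force on the tool from outside, world axes, zero at the start; "wrist_torque": the same for the moment, N m; "grip_width": finger opening in m.
Only numpy, scipy, OpenCV 4.12 (cv2) and the standard library are available. Lean on these libraries where they do the work, as an engineer would, in place of code of your own. Each camera call takes 0.05 s, during which the arm holds its last target. There are 200 camera calls.

## Task

Shut down the chocolate station for the night: first switch the warmer off by pushing its lever right over, then lift the pot off the warmer by its handle and stand it in the middle of the cork trivet without ever tipping it, and then lower the cover onto the warmer's two pins until it lies flush on the deck. Hang every steel log mould on the drying rail, straddling the bar open side down and lying along it (when in the job does not matter). Leave the jar, the spatula and the tray of chocolates alone.

Things in the scene. Friction and masses are not known exactly. Their poses are not given: they have to be found in the camera images.
- switch (a joint): on/off lever of the warmer, a black stick about 70 mm long on a small block beside the warmer's deck, beyond the right (-y) end. 0 = on, leaning 0.5 rad towards the warmer's own -x side (the robot's side); it swings about the warmer's y axis to 1.0 = off, leaning 0.5 rad to the +x side. Light, and stays where it is left
- switch_tip (a point): the point at the upper end of that lever (it moves with the lever, 118 mm from the deck's centre along the warmer's -y)
- warmer_top (a point): the centre of the warmer's flat deck: a fixed low steel box, 140 mm (x) by 170 mm (y), deck 50 mm above the table. Two fixed steel locating pins, 10 mm thick and 30 mm high with tapered upper 8 mm, stand on it at 60 mm either side of this point along its y axis. z is up
- pot_grip (a point): the centre of the grip of the pot: a steel pot 80 mm wide and 80 mm high with a rigid arched handle over its mouth; the handle's black grip is a level bar 56 mm long (its y axis), 14 mm thick (x), 18 mm high; its centre is 135 mm above the pot's underside. Starts on the warmer's deck between the pins. 0.45 kg, z is up
- pot_base (a point): the centre of the pot's underside, 135 mm below pot_grip
- trivet_top (a point): the centre of the upper face of a fixed round cork trivet, 130 mm wide, 12 mm thick
- cover_grip (a point): the centre of the cover's grip: the cover is a flat aluminium plate 100 mm (x) by 150 mm (y), 8 mm thick, with two 13 mm holes 60 mm either side of the middle along y and a black grip fin in the middle, 14 mm thick (x), 60 mm long (y), from 8 to 40 mm above the plate's underside. This point is 24 mm above the underside. Starts flat on the table; fits either way round. 0.4 kg
- rail_top (a point): the middle of the upper face of the drying rail: a fixed level steel bar, square-cut, 16 mm wide (x), 20 mm high and 460 mm long (y), its top 145 mm above the table, held by a slim post (16 mm square) under each end, with a flat drip tray below. z is up
- mould1_mid (a point): a steel log mould (may be absent; all alike), a gutter standing open side down like a tunnel: 66 mm long (y, ends open), 56 mm wide outside (x), 66.5 mm high, 4 mm sheet. Upright side walls 43 mm high, then sloping shoulders to a flat roof 27 mm wide, its underside 62.5 mm above the lower edges; 48 mm clear inside. This point: on its centre, 33 mm above the lower edges; z up. 0.16 kg
- mould2_mid (a point): a steel log mould (may be absent; all alike), a gutter standing open side down like a tunnel: 66 mm long (y, ends open), 56 mm wide outside (x), 66.5 mm high, 4 mm sheet. Upright side walls 43 mm high, then sloping shoulders to a flat roof 27 mm wide, its underside 62.5 mm above the lower edges; 48 mm clear inside. This point: on its centre, 33 mm above the lower edges; z up. 0.16 kg
- mould3_mid (a point): a steel log mould (may be absent; all alike), a gutter standing open side down like a tunnel: 66 mm long (y, ends open), 56 mm wide outside (x), 66.5 mm high, 4 mm sheet. Upright side walls 43 mm high, then sloping shoulders to a flat roof 27 mm wide, its underside 62.5 mm above the lower edges; 48 mm clear inside. This point: on its centre, 33 mm above the lower edges; z up. 0.16 kg
- mould4_mid (a point): a steel log mould (may be absent; all alike), a gutter standing open side down like a tunnel: 66 mm long (y, ends open), 56 mm wide outside (x), 66.5 mm high, 4 mm sheet. Upright side walls 43 mm high, then sloping shoulders to a flat roof 27 mm wide, its underside 62.5 mm above the lower edges; 48 mm clear inside. This point: on its centre, 33 mm above the lower edges; z up. 0.16 kg
- jar: bystander: a glass jar, 70 mm wide, 110 mm high; origin under its centre
- palette: bystander: a spatula 280 mm long lying on the table; origin where handle and blade meet, handle to its -x
- sweets: bystander: a steel tray, 110 mm (x) by 180 mm (y), 16 mm high, with six dark chocolates; origin under its centre
Not all that is in view belongs to the job. What is shaped like the part that bears cover_grip but blue is not meant.

How it is judged (in metres and radians):
On the way, in this order (a step that is already met when the one before it is completed fails the run):
1. the warmer's lever is pushed over to off (value of joint switch above 0.8 rad), for 0.1 s.
2. the pot stands upright on the middle of the trivet, let go (horizontal distance between pot_base and trivet_top below 0.03 m and z of pot_base in the frame of trivet_top between -0.004 and 0.004 m and angle between pot_base's own z axis and vertical below 0.1 rad and contact force between pot and the fingers below 0.05 N), for 0.2 s.
3. the cover is on both pins and lies flush on the warmer's deck (horizontal distance between cover_grip and warmer_top below 0.006 m and z of cover_grip in the frame of warmer_top between 0.02 and 0.027 m and angle between the z axis of cover_grip and the z axis of warmer_top, either way round below 0.04 rad and angle between the y axis of cover_grip and the y axis of warmer_top, either way round below 0.08 rad), for 0.2 s.
At the end, for the whole second after the job is handed in: Lever past 0.8 rad; pot upright (0.1 rad) on the trivet, centres within 30 mm; cover flush on the deck over both pins (4 mm, 0.04 rad); every mould present hangs still with its roof on the bar (8 mm in height, 16 mm across), tilted under 0.3 rad and along the bar within 0.3 rad (all of step 2 and all of step 3 and value of joint switch above 0.8 rad and linear speed of each of pot, cover below 0.02 m/s and x of mould1_mid in the frame of rail_top between -0.016 and 0.016 m and y of mould1_mid in the frame of rail_top between -0.22 and 0.22 m and z of mould1_mid in the frame of rail_top between -0.038 and -0.022 m and angle between each of mould1_mid, mould2_mid, mould3_mid, mould4_mid's own z axis and vertical below 0.3 rad and angle between the y axis of each of mould1_mid, mould2_mid, mould3_mid, mould4_mid and the y axis of rail_top, either way round below 0.3 rad and linear speed of each of mould1, mould2, mould3, mould4 below 0.03 m/s and x of mould2_mid in the frame of rail_top between -0.016 and 0.016 m and y of mould2_mid in the frame of rail_top between -0.22 and 0.22 m and z of mould2_mid in the frame of rail_top between -0.038 and -0.022 m and x of mould3_mid in the frame of rail_top between -0.016 and 0.016 m and y of mould3_mid in the frame of rail_top between -0.22 and 0.22 m and z of mould3_mid in the frame of rail_top between -0.038 and -0.022 m and x of mould4_mid in the frame of rail_top between -0.016 and 0.016 m and y of mould4_mid in the frame of rail_top between -0.22 and 0.22 m and z of mould4_mid in the frame of rail_top between -0.038 and -0.022 m); the robot touches nothing.
It fails at once if the pot is tipped by more than 0.6 rad (angle between pot_base's own z axis and vertical above 0.6 rad).
It fails at once if the jar, the spatula or the tray of chocolates is moved by more than 30 mm (distance of any of jar, palette, sweets from where it was at the start of the episode above 0.03 m).
Of mould1, mould2, mould3, mould4 only 3 to 4 are there at a start; the rules pass over those that are not, and their reading is None.
At some moment in a run one of cover, mould1, mould2, mould3, mould4 may be knocked a few centimetres aside while the robot is not near it.
It also fails if it takes over 200 s, if anything falls off the work surface, if the arm or the gripper's body presses on something with over 40 N, if the wrist force passes 120 N, or if a joint passes its speed limit or range.

## Working session

There is one attempt and no reset: what is moved stays moved. The work goes in short steps, Python scripts to look and compute and a tool call to move; the robot and the scene stay as the last step left them, time stands still between calls to the robot, and variables do not carry over. Pictures are saved under pics/ and viewed, about 12 in all and at most 16, crops included, and the job is handed in when it is done.

Besides the shell and the picture viewer there is one more tool, called after "Call:" as name([rows], argument=value, ...), one row to a line, values as JSON. jog_arm: Moves the arm, as the interface text tells. Its arguments: {"type":"object","properties":{"rows":{"type":"array"},"grip_force":{"type":"number"}},"required":["rows"]}

```bash
mkdir -p pics
cat > h.py <<'E'
import numpy as np, cv2
from cell import status, cams, env, outline_of, landmark_of
from scipy.spatial.transform import Rotation as R
def P(n):
    return cams.camera_params(n)
def shot(n,fn=None):
    im,d=cams.read_camera(n)
    if fn: cv2.imwrite('pics/'+fn,cv2.cvtColor(im,cv2.COLOR_RGB2BGR))
    return im,d
E
python3 - <<'E'
from h import *
for n in("scene","top"):
    shot(n,n+'1.png'); print(P(n))
print(status.get_obs())
E
```

```text
{'vfov': 56.96565899945014, 'cx': 273.0666536328572, 'cy': 209.07787393144318, 'eye': array([1.22726521, 0.19980929, 0.79130906]), 'attitude': array([ 49.26678584,  -0.90520885, 106.65355098])}
{'vfov': 48.02208594522874, 'cx': 289.3999560906073, 'cy': 207.63156905042064, 'eye': array([0.29470809, 0.0135553 , 1.31613293]), 'attitude': array([  9.44939926,  -1.12179895, -89.45310517])}
{'time_s': 0.1, 'qpos': array([75.69362473, 18.43532994, -4.01338471, 83.16782372,  1.29464192,
       78.54164324, -3.25856992]), 'joint_velocities': array([ 0.04101903, -0.1289255 , -0.04410762, -0.11443826,  0.08351471,
       -0.00527317,  0.04568362]), 'effort': array([-8.09826579e-04, -4.92571199e+01, -4.05682744e-01, -3.13401175e+01,
       -6.42431667e-02,  3.95095150e-02,  8.78225228e-05]), 'tool_pos': array([ 0.1693856 , -0.62735218,  0.40376523]), 'tool_rot': array([ 1.79994180e+02,  9.95934255e-02, -7.48847157e+01]), 'force': array([ 0.11227494, -0.45288068, -0.21843196]), 'wrist_torque': array([ 0.00776648, -0.03690444, -0.03090543]), 'grip_width': 0.08720033077392988}
```

View pics/scene1.png

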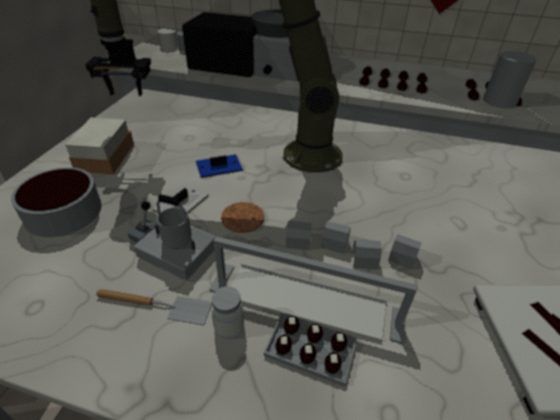

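View pics/top1.png

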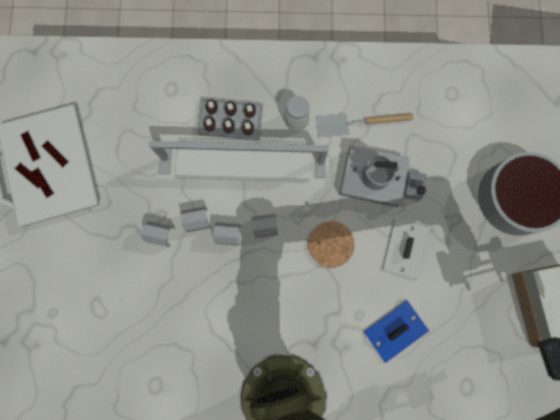

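The scene picture shows the warmer with the pot at about (175,240), the trivet at (243,216), and four moulds in a row at (300–405, 235–250). In the top picture the pot is at (380,173), the cover (407,250), the blue look-alike (397,330), the trivet (331,244), the moulds (155,230), (194,215), (227,233) and (264,224), and the rail runs from (152,146) to (327,148).

```bash
cat >> h.py <<'E'
def cam(n):
    p=P(n); return p,210/np.tan(np.radians(p['vfov']/2)),R.from_euler('xyz',p['attitude'],degrees=True).as_matrix()
def ray(n,r,c):
    p,f,M=cam(n); r=np.asarray(r,float);c=np.asarray(c,float)
    return np.stack([(c-p['cx'])/f,-(r-p['cy'])/f,-np.ones_like(r)],-1)@M.T,p['eye']
def atz(n,r,c,z):
    v,e=ray(n,r,c); return e+v*((z-e[2])/v[...,2])[...,None]
def cloud(n,d,mask=None):
    m=(d>0) if mask is None else (d>0)&mask
    r,c=np.nonzero(m); v,e=ray(n,r,c); return e+v*d[r,c][:,None]
def rect(p):
    (c,s,a)=cv2.minAreaRect(p[:,:2].astype(np.float32)); return np.round(c,4),np.round(s,4),round(a,1)
E
python3 - <<'E'
from h import *
Z=dict(switch_tip=.1,warmer_top=.05,pot_grip=.185,trivet_top=.012,cover_grip=.024,rail_top=.145,mould1_mid=.033,jar=0,palette=0,sweets=0)
for n in("top","scene"):
    im,d=shot(n)
    for k,z in Z.items():
        for l in landmark_of(n,k)[:5]:
            r,c=l['position']; print(n,k,round(l['conf'],2),np.round([r,c]),np.round(atz(n,r,c,z)[:2],3))
    np.save('d_%s.npy'%n,d)
    pc=cloud(n,d); 
    t=pc[(abs(pc[:,0]-.45)<.1)&(abs(pc[:,1])<.3)&(pc[:,2]<.02)]
    print('table z',np.percentile(t[:,2],[5,50,95]))
im,d=shot("top")
for k in("mould1","cover_grip","pot_grip"):
    for o in outline_of("top",k)[:5]:
        p=cloud("top",d,o['pixels']);print(k,round(o['conf'],2),o['box'],len(p),rect(p),np.round(np.percentile(p[:,2],[5,50,95]),3))
E
```

```text
top switch_tip 0.39 [188. 426.] [ 0.555 -0.37 ]
top warmer_top 0.98 [175. 373.] [ 0.6   -0.241]
top pot_grip 0.59 [166. 384.] [ 0.592 -0.241]
top trivet_top 0.8 [247. 327.] [ 0.402 -0.116]
top cover_grip 0.75 [244. 413.] [ 0.413 -0.353]
top cover_grip 0.67 [121. 364.] [ 0.765 -0.222]
top cover_grip 0.65 [333. 399.] [ 0.174 -0.306]
top rail_top 0.67 [147. 239.] [0.647 0.124]
top mould1_mid 0.69 [219. 192.] [0.474 0.256]
top jar 0.82 [122. 296.] [ 0.768 -0.026]
top palette 0.77 [124. 365.] [ 0.765 -0.228]
top sweets 0.59 [116. 230.] [0.784 0.165]
table z [-0.00463032  0.00023783  0.01235436]
scene switch_tip 0.7 [205. 148.] [ 0.544 -0.353]
scene warmer_top 0.74 [242. 176.] [ 0.604 -0.244]
scene pot_grip 0.62 [198. 167.] [ 0.588 -0.256]
scene trivet_top 0.76 [213. 243.] [ 0.401 -0.129]
scene trivet_top 0.7 [326. 227.] [ 0.779 -0.031]
scene cover_grip 0.95 [195. 181.] [ 0.394 -0.341]
scene cover_grip 0.86 [162. 220.] [ 0.18  -0.295]
scene rail_top 0.62 [264. 312.] [0.657 0.13 ]
scene mould1_mid 0.82 [254. 369.] [0.479 0.254]
scene jar 0.6 [327. 226.] [ 0.776 -0.037]
scene palette 0.7 [305. 152.] [ 0.774 -0.229]
scene sweets 0.81 [349. 316.] [0.769 0.174]
scene sweets 0.68 [303. 152.] [ 0.769 -0.231]
table z [-2.97645420e-03 -1.14983230e-05  1.27701606e-02]Traceback (most recent call last):
  File "<stdin>", line 14, in <module>
ValueError: it knows: cover_grip, jar, mould1_mid, mould2_mid, mould3_mid, mould4_mid, palette, pot_base, pot_grip, rail_top, sweets, switch, switch_tip, trivet_top, warmer_top
```

```bash
cat > seg.py <<'E'
from h import *
def seg(pc,box,z,name,cell=.003,minA=12):
    m=(pc[:,0]>box[0])&(pc[:,0]<box[1])&(pc[:,1]>box[2])&(pc[:,1]<box[3])&(pc[:,2]>z[0])&(pc[:,2]<z[1]); q=pc[m]
    out=[]
    if len(q)<10: print(name,'none'); return out
    ij=((q[:,:2]-[box[0],box[2]])/cell).astype(int); g=np.zeros((ij.max(0)+1),np.uint8); g[ij[:,0],ij[:,1]]=1
    g=cv2.morphologyEx(g,cv2.MORPH_CLOSE,np.ones((3,3)))
    n,L=cv2.connectedComponents(g); l=L[ij[:,0],ij[:,1]]
    for k in range(1,n):
        s=q[l==k]
        if len(s)>minA: print(name,len(s),*rect(s),'mean',np.round(s.mean(0),4),'med z',np.round(np.median(s[:,2]),4))
B=dict(trivet=((.3,.5,-.2,-.04),(.007,.022)),deck=((.5,.7,-.35,-.15),(.042,.058)),cplate=((.3,.5,-.45,-.23),(.004,.014)),cfin=((.3,.5,-.45,-.25),(.03,.05)),
 mroof=((.38,.6,.03,.37),(.057,.075)),mwall=((.38,.6,.03,.37),(.015,.075)),rail=((.58,.72,-.15,.4),(.135,.155)),potgrip=((.5,.7,-.33,-.15),(.165,.21)),lever=((.48,.68,-.45,-.33),(.06,.13)))
E
python3 - <<'E'
from seg import *
for n in("top","scene"):
    im,d=shot(n); pc=cloud(n,d); print(n)
    for k,(b,z) in B.items(): seg(pc,b,z,k)
E
```

```text
top
trivet 1615 [ 0.4128 -0.1261] [0.1271 0.1278] 45.9 mean [ 0.4122 -0.1265  0.0117] med z 0.0117
deck 2308 [ 0.6002 -0.257 ] [0.1936 0.1428] 78.6 mean [ 0.597  -0.2424  0.0498] med z 0.0497
cplate 1595 [ 0.4076 -0.3405] [0.1137 0.1888] 75.8 mean [ 0.402  -0.3367  0.0077] med z 0.0076
cfin 122 [ 0.4033 -0.3373] [0.0146 0.0604] 76.1 mean [ 0.4025 -0.3363  0.0384] med z 0.0387
mroof 317 [0.4324 0.3426] [0.0584 0.0437] 81.2 mean [0.4332 0.342  0.0652] med z 0.0656
mroof 369 [0.4365 0.1599] [0.0667 0.041 ] 85.3 mean [0.4354 0.1603 0.065 ] med z 0.0654
mroof 330 [0.4587 0.0601] [0.042  0.0626] 10.4 mean [0.4585 0.0607 0.0651] med z 0.0654
mroof 350 [0.4743 0.248 ] [0.0414 0.0665] 10.7 mean [0.4735 0.2478 0.0654] med z 0.0658
mwall 460 [0.4332 0.3445] [0.0626 0.0562] 77.8 mean [0.4322 0.3415 0.0598] med z 0.0634
mwall 537 [0.4362 0.1599] [0.0666 0.0565] 86.3 mean [0.4334 0.1601 0.0591] med z 0.0633
mwall 485 [0.4594 0.0598] [0.0564 0.0634] 8.8 mean [0.4562 0.0607 0.059 ] med z 0.0632
mwall 544 [0.4753 0.248 ] [0.0577 0.0664] 12.0 mean [0.4709 0.2468 0.0582] med z 0.0633
rail 1222 [0.6501 
[... 1099 characters left out ...]
766 0.2477] [0.0396 0.0662] 11.2 mean [0.4798 0.2473 0.064 ] med z 0.0648
mwall 588 [0.4381 0.1593] [0.0662 0.0576] 86.2 mean [0.4517 0.1592 0.0496] med z 0.0537
mwall 597 [0.4394 0.343 ] [0.0626 0.0492] 79.5 mean [0.4498 0.3407 0.0491] med z 0.0521
mwall 547 [0.4662 0.0593] [0.047  0.0649] 8.0 mean [0.4756 0.0616 0.0498] med z 0.0537
mwall 667 [0.4777 0.2478] [0.0587 0.0663] 10.7 mean [0.4897 0.2491 0.0497] med z 0.0536
rail 1638 [0.6507 0.1233] [0.4596 0.0202] 89.1 mean [0.6531 0.1349 0.1428] med z 0.1437
potgrip 212 [ 0.5963 -0.2423] [0.0755 0.016 ] 88.3 mean [ 0.599  -0.2406  0.1861] med z 0.1879
lever 117 [ 0.5574 -0.3562] [0.0207 0.0343] 70.0 mean [ 0.5575 -0.354   0.0948] med z 0.1011
```

Call:
jog_arm([
  [1,0,0,0,0,0,-6.24],
  [1,0,0,0,0,0,-6.24],
  [1,0,0,0,0,0,-6.24],
  [1,0,0,0,0,0,-6.24],
  [1,0,0,0,0,0,-6.24],
  [1,0,0,0,0,0,-6.24],
  [1,0,0,0,0,0,-6.24],
  [1,0,0,0,0,0,-6.24],
  [1,0,0,0,0,0,-6.24],
  [1,0,0,0,0,0,-6.24],
  [1,0,0,0,0,0,-6.24],
  [1,0,0,0,0,0,-6.24],
])

```text
time_s: 2.35
tool_pos: [0.1695, -0.6275, 0.4048]
tool_rot: [180.0, 0.0, 0.3]
force: [-0.3, 1.1, 0.0]
grip_width: 0.0149
```

Call:
jog_arm([
  [1,0.0284,-0.0234,0,0,0,0],
  [1,0.0284,-0.0234,0,0,0,0],
  [1,0.0284,-0.0234,0,0,0,0],
  [1,0.0284,-0.0234,0,0,0,0],
  [1,0.0284,-0.0234,0,0,0,0],
  [1,0.0284,-0.0234,0,0,0,0],
  [1,0.0284,-0.0234,0,0,0,0],
  [1,0.0284,-0.0234,0,0,0,0],
  [1,0.0284,-0.0234,0,0,0,0],
  [1,0.0284,-0.0234,0,0,0,0],
  [1,0.0284,-0.0234,0,0,0,0],
  [1,0.0284,-0.0234,0,0,0,0],
])

```text
time_s: 3.35
tool_pos: [0.5114, -0.3455, 0.405]
tool_rot: [180.0, -0.0, -0.0]
force: [0.9, -0.2, -0.0]
grip_width: 0.0005
```

Call:
jog_arm([
  [1,0,0,0.0276,0,0,0],
  [1,0,0,0.0276,0,0,0],
  [1,0,0,0.0276,0,0,0],
  [1,0,0,0.0276,0,0,0],
  [1,0,0,0.0276,0,0,0],
  [1,0.01,0.0023,0,0,0,0],
  [1,0.01,0.0023,0,0,0,0],
  [1,0.01,0.0023,0,0,0,0],
  [1,0.01,0.0023,0,0,0,0],
  [1,0.01,0.0023,0,0,0,0],
  [1,0.01,0.0023,0,0,0,0],
  [1,0.01,0.0023,0,0,0,0],
])

```text
time_s: 4.35
tool_pos: [0.5815, -0.3634, 0.2686]
tool_rot: [179.9, -0.1, -0.0]
force: [-0.9, -0.3, -0.6]
grip_width: 0.0005
```

Run:
```python
from seg import *
print(status.get_obs()['force'])
im,d=shot("scene",'s2.png'); c=im[150:290,90:270]; cv2.imwrite('pics/s2c.png',cv2.resize(c[...,::-1],None,fx=4,fy=4))
```

```text
[-0.87918827 -0.26276183 -0.59005726]
```

View pics/s2c.png

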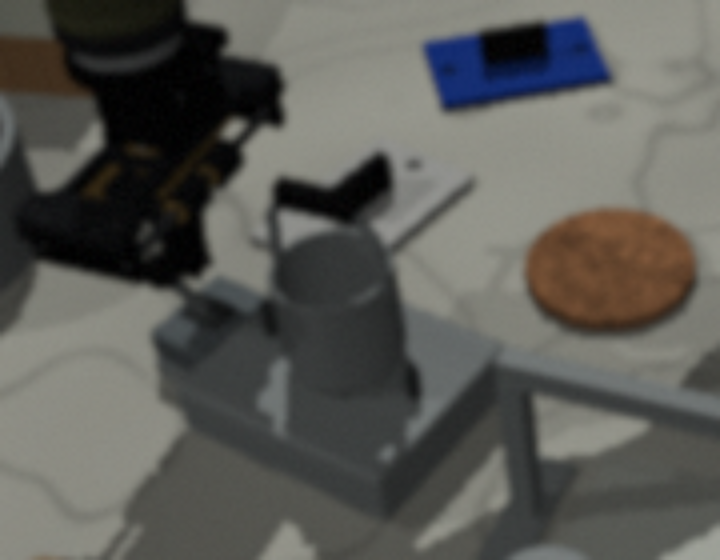

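The crop shows the gripper at the lever block, at about (205,300), with the lever hidden behind the fingers. The force is only about 1 N, so I'll push a little further and then measure it.

Call:
jog_arm([
  [1,0.004,0.0008,0,0,0,0],
  [1,0.004,0.0008,0,0,0,0],
  [1,0,0,0,0,0,0],
])

```text
time_s: 4.65
tool_pos: [0.5881, -0.3647, 0.2672]
tool_rot: [-180.0, 0.1, -0.0]
force: [-2.8, 0.3, 1.9]
grip_width: 0.0003
```

Call:
jog_arm([
  [0.6,-0.02,-0.004,0,0,0,0],
  [0.6,-0.02,0,0,0,0,0],
  [0,0,0,-0.035,0,0,0],
  [0,0,0,-0.035,0,0,0],
  [0,0,0,-0.035,0,0,0],
  [0,0,0,-0.025,0,0,0],
])

```text
time_s: 5.15
tool_pos: [0.5485, -0.3605, 0.4012]
tool_rot: [179.8, -0.3, -0.0]
force: [1.2, -0.0, 0.8]
grip_width: 0.0324
```

Run:
```python
from seg import *
B['mroof']=((.38,.6,-.02,.42),(.057,.075))
for n in("top","scene"):
    im,d=shot(n); pc=cloud(n,d); print(n)
    for k in('lever','potgrip','mroof'): seg(pc,*B[k],k)
    if n=='top': cv2.imwrite('pics/t3c.png',cv2.resize(im[120:260,290:470,::-1],None,fx=4,fy=4))
```

```text
top
lever 113 [ 0.6034 -0.3676] [0.0369 0.0226] 1.7 mean [ 0.6052 -0.365   0.0969] med z 0.1052
potgrip 181 [ 0.5951 -0.2446] [0.0765 0.0146] 87.9 mean [ 0.5944 -0.2418  0.1886] med z 0.1917
mroof 365 [0.4328 0.3474] [0.0668 0.0412] 79.5 mean [0.4332 0.347  0.0654] med z 0.0657
mroof 359 [0.4363 0.1603] [0.066  0.0418] 84.0 mean [0.4354 0.1603 0.0653] med z 0.0655
mroof 357 [0.4589 0.0586] [0.0419 0.0666] 10.9 mean [0.4586 0.0582 0.0648] med z 0.0652
mroof 350 [0.4741 0.2484] [0.0421 0.068 ] 10.7 mean [0.4742 0.2474 0.0653] med z 0.0657
scene
lever 109 [ 0.607  -0.3621] [0.0189 0.0383] 60.0 mean [ 0.6111 -0.3641  0.0971] med z 0.1026
potgrip 212 [ 0.5966 -0.2427] [0.0764 0.0159] 87.9 mean [ 0.5988 -0.2404  0.186 ] med z 0.1885
mroof 290 [0.4372 0.3459] [0.0655 0.0375] 77.6 mean [0.4392 0.3456 0.064 ] med z 0.0648
mroof 255 [0.4389 0.1597] [0.0661 0.0372] 84.1 mean [0.4413 0.1599 0.0643] med z 0.065
mroof 256 [0.4632 0.0586] [0.0371 0.0656] 8.0 mean [0.4649 0.0589 0.0644] med z 0.065
mroof 300 [0.4792 0.2478] [0.0403 0.0669] 10.5 mean [0.4805 0.2476 0.0644] med z 0.0651
```

The lever tip is now at x≈0.61, the mirror of its starting lean, so it is over. Next the pot.

Call:
jog_arm([
  [0,0.0119,-0.0292,0,0,0,0],
  [0,0.0119,-0.0292,0,0,0,0],
  [0,0.0119,-0.0292,0,0,0,0],
  [0,0.0119,-0.0292,0,0,0,0],
  [0,0,0,0,0,0,1.8],
  [0,0,0,0,0,0,0],
  [0,0,0,0.018,0,0,0],
  [0,0,0,0.018,0,0,0],
  [0,0,0,0.016,0,0,0],
  [0,0,0,0,0,0,0],
])

```text
time_s: 6.08
tool_pos: [0.5941, -0.2452, 0.3406]
tool_rot: [-179.9, 0.4, -1.9]
force: [0.6, 0.2, -0.9]
grip_width: 0.087
```

Call:
jog_arm([
  [1,0,0,0,0,0,0],
  [1,0,0,0,0,0,0],
  [1,0,0,0,0,0,0],
  [1,0,0,0,0,0,0],
  [1,0,0,0,0,0,0],
  [1,0,0,0,0,0,0],
  [1,0,0,0,0,0,0],
  [1,0,0,0,0,0,0],
  [1,0,0,0,0,0,0],
  [1,0,0,0,0,0,0],
  [1,0,0,0,0,0,0],
  [1,0,0,0,0,0,0],
], grip_force=40)

```text
time_s: 7.08
tool_pos: [0.5958, -0.2437, 0.3447]
tool_rot: [180.0, 0.0, -1.8]
force: [-1.9, -0.1, 1.4]
grip_width: 0.015
```

Call:
jog_arm([
  [1,0,0,-0.003,0,0,0],
  [1,0,0,-0.006,0,0,0],
  [1,0,0,-0.009,0,0,0],
  [1,0,0,-0.012,0,0,0],
  [1,0,0,-0.012,0,0,0],
  [1,0,0,-0.012,0,0,0],
  [1,0,0,-0.009,0,0,0],
  [1,0,0,-0.005,0,0,0],
  [1,0,0,-0.002,0,0,0],
  [1,0,0,0,0,0,0],
])

```text
time_s: 7.92
tool_pos: [0.596, -0.2436, 0.4154]
tool_rot: [180.0, -0.0, -1.8]
force: [0.0, -0.7, -3.9]
grip_width: 0.0133
```

Run:
```python
from seg import *
o=status.get_obs();print(o['tool_pos'],o['tool_rot'],o['force'],o['grip_width'])
# rows to move
M=R.from_euler('xyz',o['tool_rot'],degrees=True).as_matrix()
print(M.T@(np.array([.4126,-.1273,o['tool_pos'][2]])-o['tool_pos']))
```

```text
[ 0.59596341 -0.24362103  0.41536903] [ 1.79974931e+02 -4.18787788e-02 -1.80577538e+00] [ 0.0207605  -0.71673705 -3.94443947] 0.01332888503960895
[-1.86937750e-01 -1.10485134e-01 -1.84978345e-04]
```

Call:
jog_arm([
  [1,-0.0056,-0.0033,0,0,0,0],
  [1,-0.0112,-0.0066,0,0,0,0],
  [1,-0.0168,-0.0099,0,0,0,0],
  [1,-0.0206,-0.0122,0,0,0,0],
  [1,-0.0224,-0.0133,0,0,0,0],
  [1,-0.0224,-0.0133,0,0,0,0],
  [1,-0.0224,-0.0133,0,0,0,0],
  [1,-0.0206,-0.0122,0,0,0,0],
  [1,-0.0187,-0.011,0,0,0,0],
  [1,-0.015,-0.0088,0,0,0,0],
  [1,-0.0075,-0.0044,0,0,0,0],
  [1,-0.0038,-0.0022,0,0,0,0],
])

```text
time_s: 8.92
tool_pos: [0.4113, -0.1264, 0.4143]
tool_rot: [179.9, 0.1, -1.8]
force: [0.4, -0.3, -4.3]
grip_width: 0.0135
```

Call:
jog_arm([
  [1,0,0,0,0,0,0],
  [1,0,0,0.006,0,0,0],
  [1,0,0,0.012,0,0,0],
  [1,0,0,0.016,0,0,0],
  [1,0,0,0.016,0,0,0],
  [1,0,0,0.016,0,0,0],
  [1,0,0,0.014,0,0,0],
  [1,0,0,0.012,0,0,0],
  [1,0,0,0.008,0,0,0],
  [1,0,0,0.004,0,0,0],
  [1,0,0,0.002,0,0,0],
  [1,0,0,0,0,0,0],
])

```text
time_s: 9.92
tool_pos: [0.4128, -0.1275, 0.3086]
tool_rot: [-180.0, 0.0, -1.8]
force: [-0.0, -0.7, -3.9]
grip_width: 0.0135
```

Call:
jog_arm([
  [1,0,0,0.001,0,0,0],
  [1,0,0,0.001,0,0,0],
  [1,0,0,0.0005,0,0,0],
  [1,0,0,0,0,0,0],
])

```text
time_s: 10.25
tool_pos: [0.4126, -0.1274, 0.3065]
tool_rot: [180.0, -0.0, -1.8]
force: [0.7, -0.7, -4.3]
grip_width: 0.0134
```

Call:
jog_arm([
  [1,0,0,0.001,0,0,0],
  [1,0,0,0.001,0,0,0],
  [1,0,0,0,0,0,0],
])

```text
time_s: 10.5
tool_pos: [0.4132, -0.1275, 0.3066]
tool_rot: [179.9, -0.1, -1.8]
force: [-4.4, 1.8, 9.7]
grip_width: 0.0136
```

Call:
jog_arm([
  [1,0,0,-0.001,0,0,0],
  [0.8,0,0,0,0,0,0],
  [0.5,0,0,0,0,0,0],
  [0.3,0,0,0,0,0,0],
  [0.3,0,0,0,0,0,0],
  [0.3,0,0,-0.01,0,0,0],
  [0.3,0,0,-0.03,0,0,0],
  [0.3,0,0,-0.03,0,0,0],
  [0.3,0,0,-0.03,0,0,0],
  [0.3,0,0,0,0,0,0],
])

```text
time_s: 11.33
tool_pos: [0.4142, -0.1274, 0.4117]
tool_rot: [179.8, -0.6, -1.8]
force: [1.6, -0.4, -0.2]
grip_width: 0.0586
```

Run:
```python
from seg import *
B['potg2']=((.33,.5,-.22,-.03),(.135,.165)); B['pins']=((.5,.7,-.35,-.15),(.062,.085)); B['potrim']=((.33,.5,-.22,-.03),(.085,.096))
print(status.get_obs()['tool_pos'])
for n in("top","scene"):
    im,d=shot(n,n+'4.png'); pc=cloud(n,d); print(n)
    for k in('potg2','potrim','trivet','deck','pins','cfin','cplate','lever'): seg(pc,*B[k],k,minA=3,cell=.004)
```

```text
[ 0.41421689 -0.12743418  0.41172734]
top
potg2 31 [ 0.4144 -0.101 ] [0.0129 0.0162] 5.5 mean [ 0.4143 -0.1028  0.1505] med z 0.1534
potrim 48 [ 0.4164 -0.0993] [0.0255 0.0684] 82.7 mean [ 0.4166 -0.0986  0.0917] med z 0.0919
trivet 544 [ 0.4172 -0.0932] [0.0593 0.1244] 81.7 mean [ 0.4155 -0.093   0.0125] med z 0.0122
deck 1975 [ 0.6174 -0.2597] [0.1953 0.1097] 80.4 mean [ 0.6236 -0.2518  0.0494] med z 0.0494
pins 12 [ 0.5904 -0.3034] [0.0076 0.0067] 44.9 mean [ 0.5898 -0.303   0.0717] med z 0.0726
pins 12 [ 0.6142 -0.1869] [0.0079 0.0072] 48.9 mean [ 0.6135 -0.1867  0.0725] med z 0.0722
cfin 121 [ 0.4028 -0.337 ] [0.015  0.0591] 77.2 mean [ 0.4021 -0.3364  0.0381] med z 0.0382
cplate 1341 [ 0.4007 -0.3543] [0.1102 0.1813] 67.1 mean [ 0.3969 -0.3439  0.0077] med z 0.0075
cplate 5 [ 0.3116 -0.3249] [0.0079 0.0115] 14.2 mean [ 0.3107 -0.3242  0.0045] med z 0.0043
cplate 5 [ 0.3852 -0.4089] [0.0196 0.0087] 55.9 mean [ 0.3827 -0.4082  0.0045] med z 0.0044
cplate 7 [ 0.4362 -0.4336] [0.0202 0.0147] 75.1 mean [ 0.4354 -0.4351  0.0051] med z 0.005
lever 113 [ 0.6041 -0.3678] [0.0369 0.0226]
[... 185 characters left out ...]
0.072 ] 31.6 mean [ 0.4169 -0.13    0.0896] med z 0.0896
trivet 548 [ 0.4227 -0.1234] [0.1118 0.1285] 25.4 mean [ 0.4344 -0.1184  0.0115] med z 0.0113
deck 2485 [ 0.6005 -0.257 ] [0.1939 0.1422] 78.3 mean [ 0.6095 -0.2433  0.0493] med z 0.0495
pins 21 [ 0.592 -0.303] [0.0085 0.0096] 43.2 mean [ 0.5921 -0.3032  0.0712] med z 0.0717
pins 20 [ 0.617  -0.1861] [0.0061 0.0092] 25.0 mean [ 0.6164 -0.1863  0.0714] med z 0.0715
cfin 86 [ 0.4032 -0.3372] [0.0164 0.0628] 77.6 mean [ 0.4046 -0.3365  0.0369] med z 0.0373
cplate 824 [ 0.4031 -0.3384] [0.1049 0.1525] 73.7 mean [ 0.4099 -0.3343  0.0075] med z 0.0074
lever 109 [ 0.6078 -0.3625] [0.0213 0.0369] 62.7 mean [ 0.6111 -0.364   0.0967] med z 0.103
```

View pics/scene4.png

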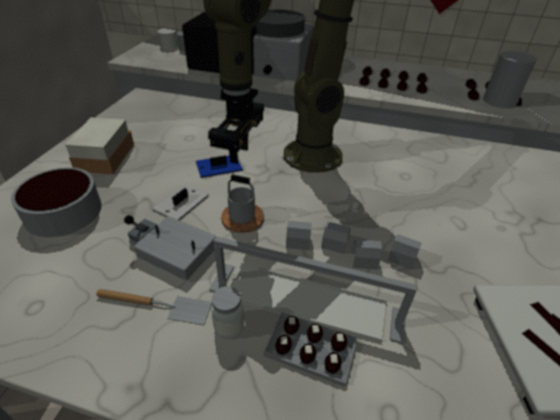

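The picture shows the pot standing on the trivet at (242,205), the pins bare at about (155,235) and (193,246), and the cover at (180,203). Next the cover.

Call:
jog_arm([
  [0,0,0,0,0,0,5.85],
  [0,0,0,0,0,0,5.85],
  [0,0.0054,0.0295,0,0,0,0],
  [0,0.0054,0.0295,0,0,0,0],
  [0,0.0054,0.0295,0,0,0,0],
  [0,0.0054,0.0295,0,0,0,0],
  [0,0.0054,0.0295,0,0,0,0],
  [0,0.0054,0.0295,0,0,0,0],
  [0,0.0054,0.0295,0,0,0,0],
  [0,0,0,0.03,0,0,0],
  [0,0,0,0,0,0,0],
  [0,0,0,0,0,0,0],
])

```text
time_s: 12.43
tool_pos: [0.4003, -0.3362, 0.3728]
tool_rot: [-179.8, 0.3, -13.5]
force: [0.7, -0.0, -0.2]
grip_width: 0.087
```

Call:
jog_arm([
  [0,0,0,0.03,0,0,0],
  [0,0,0,0.03,0,0,0],
  [0,0,0,0.03,0,0,0],
  [0,0,0,0.03,0,0,0],
  [0,0,0,0.024,0,0,0],
  [0,0,0,0.015,0,0,0],
  [0,0,0,0,0,0,0],
  [0,0,0,0,0,0,0],
  [0,0,0,0,0,0,0],
])

```text
time_s: 13.18
tool_pos: [0.402, -0.3369, 0.2181]
tool_rot: [179.9, -0.1, -13.4]
force: [-0.5, 0.1, 0.5]
grip_width: 0.0869
```

Call:
jog_arm([
  [0,0.001,0,0.012,0,0,0],
  [0,0,0,0.011,0,0,0],
  [0.5,0,0,0,0,0,0],
  [0.8,0,0,0,0,0,0],
  [1,0,0,0,0,0,0],
  [1,0,0,0,0,0,0],
  [1,0,0,0,0,0,0],
  [1,0,0,0,0,0,0],
  [1,0,0,0,0,0,0],
  [1,0,0,0,0,0,0],
  [1,0,0,0,0,0,0],
  [1,0,0,0,0,0,0],
], grip_force=40)

```text
time_s: 14.18
tool_pos: [0.4019, -0.3373, 0.1935]
tool_rot: [180.0, 0.0, -13.5]
force: [-1.7, 0.9, 3.8]
grip_width: 0.0594
```

Call:
jog_arm([
  [1,0,0,-0.003,0,0,0],
  [1,0,0,-0.008,0,0,0],
  [1,0,0,-0.015,0,0,0],
  [1,0,0,-0.02,0,0,0],
  [1,0,0,-0.025,0,0,0],
  [1,0,0,-0.025,0,0,0],
  [1,0,0,-0.02,0,0,0],
  [1,0,0,-0.012,0,0,0],
  [1,0,0,-0.005,0,0,0],
  [1,0,0,0,0,0,0],
  [1,0,0,0,0,0,0],
])

```text
time_s: 15.1
tool_pos: [0.4016, -0.3369, 0.3252]
tool_rot: [-180.0, 0.1, -13.5]
force: [0.7, 0.8, -2.9]
grip_width: 0.0598
```

Run:
```python
from seg import *
print({k:np.round(v,4) for k,v in status.get_obs().items() if k in('tool_pos','tool_rot','force','grip_width')})
for n in("top","scene"):
    im,d=shot(n); pc=cloud(n,d); print(n)
    q=pc[(pc[:,0]>.3)&(pc[:,0]<.52)&(abs(pc[:,1]+.337)<.14)&(pc[:,2]>.09)&(pc[:,2]<.3)]
    print(np.histogram(q[:,2],bins=np.arange(.1,.2,.01))[0])
    seg(pc,(.3,.52,-.47,-.2),(.129,.145),'plate'); seg(pc,(.3,.52,-.47,-.2),(.125,.152),'plate+')
```

```text
{'tool_pos': array([ 0.4016, -0.3369,  0.3252]), 'tool_rot': array([-1.799596e+02,  8.000000e-02, -1.350420e+01]), 'force': array([ 0.7167,  0.7904, -2.9388]), 'grip_width': np.float64(0.0598)}
top
[  0   0   1 585 266  21  18   5   3]
plate 846 [ 0.4112 -0.3077] [0.0405 0.1502] 75.2 mean [ 0.4094 -0.3043  0.1388] med z 0.1389
plate+ 852 [ 0.4108 -0.3094] [0.0441 0.1502] 75.2 mean [ 0.4096 -0.3044  0.1388] med z 0.1389
scene
[  0   0   2 735 155  78  85  63  45]
plate 20 [ 0.344  -0.3705] [0.0104 0.0453] 75.2 mean [ 0.3464 -0.3715  0.1385] med z 0.1387
plate 835 [ 0.4039 -0.3371] [0.1029 0.1517] 74.3 mean [ 0.4214 -0.3278  0.1381] med z 0.1385
plate+ 20 [ 0.344  -0.3705] [0.0104 0.0453] 75.2 mean [ 0.3464 -0.3715  0.1385] med z 0.1387
plate+ 887 [ 0.4039 -0.3371] [0.1029 0.1517] 74.3 mean [ 0.4208 -0.3281  0.1387] med z 0.1386
```

The 59.8 mm opening shows I misread the fin's rectangle: its long side runs along -14°, so the jaws hold the fin by its 60 mm ends. The hold is symmetric and the plate is level, so I'll keep it and turn about 87.5° to line the holes up with the pins.

Call:
jog_arm([
  [1,0,0,-0.002,0,0,3],
  [1,0,0,-0.002,0,0,6],
  [1,0,0,-0.002,0,0,7],
  [1,0,0,-0.002,0,0,7],
  [1,0,0,-0.002,0,0,7],
  [1,0,0,-0.002,0,0,7],
  [1,0,0,-0.002,0,0,7],
  [1,0,0,-0.002,0,0,7],
  [1,0,0,-0.002,0,0,7],
  [1,0,0,0,0,0,7],
  [1,0,0,0,0,0,7],
  [1,0,0,0,0,0,7],
])

```text
time_s: 16.2
tool_pos: [0.4017, -0.337, 0.3427]
tool_rot: [179.9, 0.1, -92.8]
force: [-0.1, 0.3, -3.1]
grip_width: 0.0595
```

Call:
jog_arm([
  [1,0,0,0,0,0,6],
  [1,0,0,0,0,0,2.5],
  [1,0,0,0,0,0,0],
  [1,0,0,0,0,0,0],
  [1,0,0,0,0,0,0],
])

```text
time_s: 16.62
tool_pos: [0.4019, -0.337, 0.3435]
tool_rot: [179.9, 0.0, -100.9]
force: [0.0, -0.1, -4.3]
grip_width: 0.0596
```

```bash
cat > go.py <<'E'
import sys
from h import *
o=status.get_obs();M=R.from_euler('xyz',o['tool_rot'],degrees=True).as_matrix()
print(o['tool_pos'].round(4),o['tool_rot'].round(2),o['force'].round(1),round(o['grip_width'],4))
t=np.array([float(a) for a in sys.argv[1:4]]); print('tool shift',(M.T@(t-o['tool_pos'])).round(4))
E
python3 go.py .6015 -.245 .345
```

```text
[ 0.4019 -0.337   0.3435] [ 1.7994e+02  4.0000e-02 -1.0092e+02] [ 0.  -0.1 -4.3] 0.0596
tool shift [-0.1282 -0.1786 -0.0016]
```

Call:
jog_arm([
  [1,-0.0038,-0.0054,0,0,0,0],
  [1,-0.0077,-0.0107,0,0,0,0],
  [1,-0.0128,-0.0179,0,0,0,0],
  [1,-0.0154,-0.0214,0,0,0,0],
  [1,-0.0167,-0.0232,0,0,0,0],
  [1,-0.0167,-0.0232,0,0,0,0],
  [1,-0.0167,-0.0232,0,0,0,0],
  [1,-0.0154,-0.0214,0,0,0,0],
  [1,-0.0115,-0.0161,0,0,0,0],
  [1,-0.0064,-0.0089,0,0,0,0],
  [1,-0.0038,-0.0054,0,0,0,0],
  [1,-0.0013,-0.0018,0,0,0,0],
])

```text
time_s: 17.62
tool_pos: [0.6023, -0.2449, 0.3438]
tool_rot: [180.0, 0.0, -100.9]
force: [-0.4, 1.3, -2.8]
grip_width: 0.06
```

Call:
jog_arm([
  [1,0,0,0.008,0,0,0],
  [1,0,0,0.015,0,0,0],
  [1,0,0,0.015,0,0,0],
  [1,0,0,0.007,0,0,0],
  [1,0,0,0,0,0,0],
  [1,0,0,0,0,0,0],
  [1,0,0,0,0,0,0],
])

```text
time_s: 18.2
tool_pos: [0.6017, -0.246, 0.3002]
tool_rot: [-179.9, -0.0, -101.0]
force: [-0.1, -0.4, -3.3]
grip_width: 0.0594
```

```bash
python3 go.py .6015 -.245 .3
python3 - <<'E'
from seg import *
for n in("top","scene"):
    im,d=shot(n,n+'5.png'); pc=cloud(n,d); print(n)
    q=pc[(pc[:,0]>.5)&(pc[:,0]<.7)&(abs(pc[:,1]+.245)<.09)&(pc[:,2]>.08)&(pc[:,2]<.2)]
    print(np.histogram(q[:,2],bins=np.arange(.08,.2,.01))[0])
    seg(pc,(.5,.7,-.345,-.15),(.105,.121),'plate')
    seg(pc,*B['deck'],'deck')
    if n=='scene': cv2.imwrite('pics/s5c.png',cv2.resize(im[150:290,90:270,::-1],None,fx=4,fy=4))
E
```

```text
[ 0.6017 -0.246   0.3002] [-1.7992e+02 -4.0000e-02 -1.0105e+02] [-0.1 -0.4 -3.3] 0.0594
tool shift [-0.0009  0.0004  0.0002]
top
[  0   0  42 616   3   2  33   2   0   0   1]
plate 658 [ 0.5775 -0.2183] [0.1112 0.0455] 79.5 mean [ 0.5763 -0.2197  0.1139] med z 0.1139
deck 711 [ 0.6046 -0.2272] [0.1333 0.1381] 78.2 mean [ 0.5639 -0.2082  0.0493] med z 0.0493
scene
[   0    0   75 1116   81   85  116   42   33   15   25]
plate 1185 [ 0.6022 -0.2444] [0.1526 0.1031] 77.5 mean [ 0.6207 -0.2335  0.1141] med z 0.1144
deck 1616 [ 0.6033 -0.2454] [0.1717 0.1415] 78.7 mean [ 0.6303 -0.2325  0.0492] med z 0.0494
```

View pics/s5c.png

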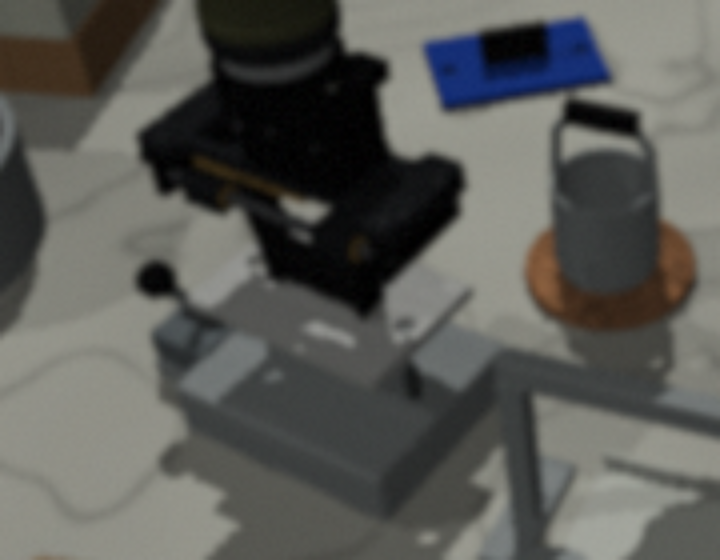

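The crop shows the cover held level above the deck, the right-hand pin under its hole at (412,370), and the lever leaning to the off side at (160,280). I'll shift about 1 mm and lower it.

Call:
jog_arm([
  [1,0.0005,-0.0011,0.006,0,0,0],
  [1,0,0,0.01,0,0,0],
  [1,0,0,0.007,0,0,0],
  [1,0,0,0.003,0,0,0],
  [1,0,0,0.002,0,0,0],
  [1,0,0,0.002,0,0,0],
  [1,0,0,0.002,0,0,0],
  [1,0,0,0.002,0,0,0],
  [1,0,0,0,0,0,0],
])

```text
time_s: 19.05
tool_pos: [0.6027, -0.2464, 0.265]
tool_rot: [180.0, -0.0, -101.0]
force: [-0.2, -0.6, -4.3]
grip_width: 0.0599
```

Call:
jog_arm([
  [1,0,0,0.002,0,0,0],
  [1,0,0,0.002,0,0,0],
  [1,0,0,0,0,0,0],
])

```text
time_s: 19.3
tool_pos: [0.6027, -0.2464, 0.261]
tool_rot: [-180.0, -0.0, -101.0]
force: [0.3, -1.8, -4.6]
grip_width: 0.0595
```

Call:
jog_arm([
  [1,0,0,0.003,0,0,0],
  [1,0,0,0.003,0,0,0],
  [1,0,0,0.003,0,0,0],
  [1,0,0,0.003,0,0,0],
  [1,0,0,0.002,0,0,0],
  [1,0,0,0,0,0,0],
])

```text
time_s: 19.8
tool_pos: [0.6027, -0.2464, 0.2466]
tool_rot: [180.0, -0.0, -101.0]
force: [-0.2, -2.6, -5.1]
grip_width: 0.06
```

Call:
jog_arm([
  [1,0,0,0.001,0,0,0],
  [1,0,0,0.001,0,0,0],
  [1,0,0,0.001,0,0,0],
  [1,0,0,0,0,0,0],
])

```text
time_s: 20.13
tool_pos: [0.6027, -0.2464, 0.2442]
tool_rot: [-180.0, -0.0, -101.0]
force: [-0.2, -2.5, -3.0]
grip_width: 0.0596
```

Call:
jog_arm([
  [1,0,0,0.001,0,0,0],
  [1,0,0,0,0,0,0],
  [0.2,0,0,0,0,0,0],
  [0.2,0,0,0,0,0,0],
  [0.2,0,0,0,0,0,0],
  [0.2,0,0,-0.005,0,0,0],
  [0.2,0,0,-0.02,0,0,0],
  [0.2,0,0,-0.03,0,0,0],
  [0.2,0,0,-0.03,0,0,0],
  [0.2,0,0,-0.03,0,0,0],
  [0.2,0,0,-0.03,0,0,0],
  [0.2,0,0,0,0,0,0],
])

```text
time_s: 21.13
tool_pos: [0.6044, -0.2456, 0.3965]
tool_rot: [-179.3, -0.1, -101.0]
force: [0.7, -0.4, 1.7]
grip_width: 0.0698
```

Call:
jog_arm([
  [0,0,-0.03,0,0,0,-7],
  [0,0,0,0,0,0,-7],
  [0,0,0,0,0,0,-7],
  [0,0,0,0,0,0,-7],
  [0,0,0,0,0,0,-7],
  [0,0,0,0,0,0,-7],
  [0,0,0,0,0,0,-7],
  [0,0,0,0,0,0,-7],
  [0,0,0,0,0,0,-7],
  [0,0,0,0,0,0,-7],
  [0,0,0,0,0,0,-7],
  [0,0,0,0,0,0,-7],
])

```text
time_s: 22.13
tool_pos: [0.6324, -0.2513, 0.3886]
tool_rot: [-180.0, -0.0, -16.6]
force: [0.5, 0.1, -0.4]
grip_width: 0.0868
```

```bash
python3 go.py .6015 -.245 .3
python3 - <<'E'
from seg import *
B['mroof']=((.38,.6,-.02,.42),(.057,.075))
for n in("top","scene"):
    im,d=shot(n,n+'6.png'); pc=cloud(n,d); print(n)
    seg(pc,(.5,.7,-.345,-.15),(.054,.064),'plate')
    seg(pc,(.5,.7,-.345,-.15),(.080,.1),'fin')
    seg(pc,*B['deck'],'deck'); seg(pc,*B['mroof'],'mroof')
E
```

```text
[ 0.6324 -0.2513  0.3886] [-1.7997e+02 -3.0000e-02 -1.6630e+01] [ 0.5  0.1 -0.4] 0.0868
tool shift [-0.0314  0.0028  0.0886]
top
plate 1206 [ 0.5995 -0.2425] [0.1516 0.1117] 77.9 mean [ 0.5941 -0.2298  0.0579] med z 0.0578
fin 90 [ 0.6022 -0.2439] [0.0597 0.0139] 76.8 mean [ 0.6009 -0.24    0.0879] med z 0.0883
deck 1566 [ 0.6023 -0.2457] [0.17  0.142] 78.4 mean [ 0.5863 -0.2294  0.0522] med z 0.0526
mroof 372 [0.4327 0.3473] [0.0677 0.0442] 78.8 mean [0.4327 0.3471 0.0652] med z 0.0653
mroof 364 [0.4364 0.1603] [0.0657 0.0429] 85.3 mean [0.4354 0.1604 0.0649] med z 0.0649
mroof 357 [0.4581 0.0582] [0.0427 0.066 ] 8.4 mean [0.4585 0.0581 0.065 ] med z 0.0654
mroof 354 [0.4739 0.2478] [0.0423 0.0661] 13.8 mean [0.4735 0.2477 0.0652] med z 0.0657
scene
plate 1344 [ 0.6028 -0.2449] [0.1523 0.1038] 78.1 mean [ 0.6088 -0.2408  0.0577] med z 0.0577
fin 127 [ 0.6028 -0.2448] [0.0596 0.0153] 75.9 mean [ 0.6052 -0.243   0.0874] med z 0.0885
deck 1751 [ 0.5996 -0.2569] [0.1934 0.1441] 78.9 mean [ 0.618  -0.2379  0.0526] med z 0.052
mroof 280 [0.4358 0.346 ] [0.0657 0.0362] 79.0 mean [0.4388 0.3456 0.0643] med z 0.065
mroof 258 [0.4406 0.1593] [0.0655 0.0385] 85.2 mean [0.4414 0.1595 0.0643] med z 0.0652
mroof 258 [0.4623 0.0581] [0.039  0.0656] 9.7 mean [0.4648 0.0585 0.0642] med z 0.0649
mroof 297 [0.4786 0.2478] [0.0395 0.0667] 11.6 mean [0.4801 0.2473 0.0641] med z 0.0648
```

The cover lies flush: plate top 0.0577, centre within about 1 mm, 78° against the deck's 78.4°. Next the moulds, starting with the one at (0.460, 0.058).

Call:
jog_arm([
  [0,0,0,0,0,0,-6.5],
  [0,0,0,0,0,0,-6.5],
  [0,0,0,0,0,0,-6.5],
  [0,0,0,0,0,0,-6.6],
  [0,-0.0132,-0.037,0,0,0,0],
  [0,-0.0132,-0.037,0,0,0,0],
  [0,-0.0132,-0.037,0,0,0,0],
  [0,-0.0132,-0.037,0,0,0,0],
  [0,-0.0132,-0.037,0,0,0,0],
  [0,-0.0132,-0.037,0,0,0,0],
  [0,-0.0132,-0.037,0,0,0,0],
  [0,-0.0132,-0.037,0,0,0,0],
])

```text
time_s: 23.23
tool_pos: [0.48, 0.0257, 0.3883]
tool_rot: [180.0, -0.0, 8.9]
force: [-0.4, 0.6, 0.7]
grip_width: 0.0874
```

Call:
jog_arm([
  [0,-0.0132,-0.037,0,0,0,0],
  [0,0,0,0.03,0,0,0],
  [0,0,0,0.03,0,0,0],
  [0,0,0,0,0,0,0],
  [0,0,0,0,0,0,0],
  [0,0,0,0,0,0,0],
])

```text
time_s: 23.73
tool_pos: [0.4629, 0.0582, 0.3295]
tool_rot: [-180.0, -0.1, 9.0]
force: [0.7, 0.1, 1.1]
grip_width: 0.0871
```

```bash
python3 go.py .460 .058 .194
```

```text
[0.4629 0.0582 0.3295] [-1.7997e+02 -8.0000e-02  8.9900e+00] [0.7 0.1 1.1] 0.0871
tool shift [-0.0031 -0.0002  0.1355]
```

Call:
jog_arm([
  [0,-0.003,0,0.03,0,0,0],
  [0,0,0,0.035,0,0,0],
  [0,0,0,0.035,0,0,0],
  [0,0,0,0.0225,0,0,0],
  [0,0,0,0.013,0,0,0],
  [0,0,0,0,0,0,0],
  [1,0,0,0,0,0,0],
  [1,0,0,0,0,0,0],
  [1,0,0,0,0,0,0],
  [1,0,0,0,0,0,0],
  [1,0,0,0,0,0,0],
  [1,0,0,0,0,0,0],
], grip_force=25)

```text
time_s: 24.73
tool_pos: [0.4593, 0.0575, 0.1933]
tool_rot: [179.9, -0.0, 9.1]
force: [-1.6, -0.5, 5.1]
grip_width: 0.0561
```

Call:
jog_arm([
  [1,0,0,0,0,0,0],
  [1,0,0,0,0,0,0],
  [1,0,0,-0.01,0,0,0],
  [1,0,0,-0.025,0,0,0],
  [1,0,0,-0.035,0,0,0],
  [1,0,0,-0.035,0,0,0],
  [1,0,0,-0.035,0,0,0],
  [1,0,0,-0.03,0,0,0],
  [1,0,0,-0.02,0,0,5],
  [1,0,0,0,0,0,4.9],
  [1,0,0,0,0,0,0],
  [1,0,0,0,0,0,0],
])

```text
time_s: 25.73
tool_pos: [0.4589, 0.0579, 0.3826]
tool_rot: [180.0, 0.0, -0.7]
force: [-0.9, -0.5, -1.5]
grip_width: 0.056
```

```bash
python3 go.py .648 -.015 .385
```

```text
[0.4589 0.0579 0.3826] [ 1.7996e+02  1.0000e-02 -6.5000e-01] [-0.9 -0.5 -1.5] 0.056
tool shift [ 0.1899  0.0707 -0.0024]
```

Call:
jog_arm([
  [1,0.01,0.0037,0,0,0,0],
  [1,0.02,0.0075,0,0,0,0],
  [1,0.027,0.01,0,0,0,0],
  [1,0.03,0.0112,0,0,0,0],
  [1,0.03,0.0112,0,0,0,0],
  [1,0.03,0.0112,0,0,0,0],
  [1,0.023,0.0085,0,0,0,0],
  [1,0.014,0.0052,0,0,0,0],
  [1,0.006,0.0022,0,0,0,0],
  [1,0,0,0,0,0,0],
  [1,0,0,0,0,0,0],
])

```text
time_s: 26.65
tool_pos: [0.6476, -0.0149, 0.3818]
tool_rot: [-179.9, 0.1, -0.7]
force: [-0.5, -0.4, -1.9]
grip_width: 0.0557
```

Call:
jog_arm([
  [1,0,0,0.01,0,0,0],
  [1,0,0,0.02,0,0,0],
  [1,0,0,0.025,0,0,0],
  [1,0,0,0.02,0,0,0],
  [1,0,0,0.015,0,0,0],
  [1,0,0,0.008,0,0,0],
  [1,0,0,0.004,0,0,0],
  [1,0,0,0.002,0,0,0],
  [1,0,0,0,0,0,0],
  [1,0,0,0,0,0,0],
])

```text
time_s: 27.48
tool_pos: [0.6487, -0.0155, 0.2799]
tool_rot: [180.0, -0.1, -0.8]
force: [0.6, 0.3, -1.4]
grip_width: 0.0557
```

Call:
jog_arm([
  [1,0,0,0.001,0,0,0],
  [1,0,0,0.001,0,0,0],
  [1,0,0,0.001,0,0,0],
  [1,0,0,0,0,0,0],
])

```text
time_s: 27.82
tool_pos: [0.6484, -0.0157, 0.2759]
tool_rot: [180.0, -0.0, -0.8]
force: [0.5, -0.0, -1.2]
grip_width: 0.0556
```

Call:
jog_arm([
  [1,0,0,0.001,0,0,0],
  [1,0,0,0.0007,0,0,0],
  [1,0,0,0,0,0,0],
])

```text
time_s: 28.07
tool_pos: [0.6484, -0.0156, 0.2759]
tool_rot: [179.9, -0.0, -0.8]
force: [-4.2, -0.6, 7.6]
grip_width: 0.0555
```

Call:
jog_arm([
  [1,0,0,-0.001,0,0,0],
  [0.2,0,0,0,0,0,0],
  [0,0,0,0,0,0,0],
  [0,0,0,0,0,0,0],
  [0,0,0,0,0,0,0],
  [0,0,0,-0.01,0,0,0],
  [0,0,0,-0.03,0,0,0],
  [0,0,0,-0.035,0,0,0],
  [0,0,0,-0.03,0,0,0],
  [0,0,0,0,0,0,0],
  [0,0,0,0,0,0,0],
])

```text
time_s: 28.98
tool_pos: [0.6488, -0.0151, 0.3831]
tool_rot: [180.0, -0.3, -0.8]
force: [-0.2, 0.6, -0.1]
grip_width: 0.0871
```

```bash
python3 go.py .438 .160 .38
cat > look.py <<'E'
from seg import *
for n in("top","scene"):
    im,d=shot(n); pc=cloud(n,d); print(n)
    seg(pc,(.36,.6,-.02,.45),(.057,.075),'table'); seg(pc,(.6,.72,-.12,.37),(.1465,.16),'hung',minA=40); seg(pc,(.6,.72,-.12,.37),(.08,.135),'hungwall',minA=60)
E
python3 look.py
```

```text
[ 0.6488 -0.0151  0.3831] [179.98  -0.28  -0.8 ] [-0.2  0.6 -0.1] 0.0871
tool shift [-0.2132 -0.1721  0.002 ]
top
table 371 [0.433  0.3474] [0.0663 0.0416] 77.3 mean [0.4334 0.3475 0.0652] med z 0.0654
table 356 [0.4352 0.1604] [0.066  0.0412] 84.3 mean [0.4355 0.1603 0.0653] med z 0.0654
table 356 [0.4741 0.2481] [0.0416 0.0667] 11.3 mean [0.4741 0.2475 0.0654] med z 0.0656
hung 55 [0.6495 0.113 ] [0.0927 0.0156] 89.1 mean [0.6494 0.1165 0.1478] med z 0.1473
hung 79 [0.6509 0.279 ] [0.143  0.0159] 88.8 mean [0.6507 0.2736 0.1479] med z 0.1475
hungwall 78 [0.6432 0.1374] [0.2177 0.0029] 89.2 mean [0.6431 0.1389 0.13  ] med z 0.1303
scene
table 258 [0.4389 0.1594] [0.0661 0.0396] 86.6 mean [0.4414 0.1597 0.0642] med z 0.0648
table 286 [0.4379 0.3456] [0.0659 0.0409] 80.1 mean [0.4391 0.3459 0.0641] med z 0.0648
table 298 [0.4775 0.2472] [0.0399 0.0662] 9.7 mean [0.48   0.2478 0.064 ] med z 0.0648
hung 210 [ 0.6516 -0.0146] [0.0666 0.0338] 89.4 mean [ 0.6529 -0.0081  0.1485] med z 0.1486
hungwall 163 [ 0.6493 -0.0808] [0.016  0.0527] 0.4 mean [ 0.6536 -0.0905  0.1115] med z 0.1135
hungwall 564 [0.6511 0.1845] [0.3378 0.0196] 89.2 mean [0.6587 0.2249 0.1242] med z 0.1292
hungwall 469 [ 0.6752 -0.0152] [0.012  0.0665] 1.5 mean [ 0.6768 -0.0145  0.1114] med z 0.1129
```

Call:
jog_arm([
  [0,-0.0268,-0.0215,0,0,0,0],
  [0,-0.0268,-0.0215,0,0,0,0],
  [0,-0.0268,-0.0215,0,0,0,0],
  [0,-0.0268,-0.0215,0,0,0,0],
  [0,-0.0268,-0.0215,0,0,0,0],
  [0,-0.0268,-0.0215,0,0,0,0],
  [0,-0.0268,-0.0215,0,0,0,0],
  [0,-0.0268,-0.0215,0,0,0,4.2],
  [0,0,0,0.03,0,0,0],
  [0,0,0,0.03,0,0,0],
  [0,0,0,0,0,0,0],
  [0,0,0,0,0,0,0],
])

```text
time_s: 30.08
tool_pos: [0.4353, 0.1587, 0.3186]
tool_rot: [180.0, 0.3, -5.0]
force: [0.6, 0.6, 0.2]
grip_width: 0.0871
```

```bash
python3 go.py .437 .160 .194
```

```text
[0.4353 0.1587 0.3186] [179.99   0.28  -4.98] [0.6 0.6 0.2] 0.0871
tool shift [ 0.0022 -0.0014  0.1246]
```

Call:
jog_arm([
  [0,0,-0.001,0.03,0,0,0],
  [0,0,0,0.035,0,0,0],
  [0,0,0,0.03,0,0,0],
  [0,0,0,0.02,0,0,0],
  [0,0,0,0.012,0,0,0],
  [0,0,0,0,0,0,0],
  [1,0,0,0,0,0,0],
  [1,0,0,0,0,0,0],
  [1,0,0,0,0,0,0],
  [1,0,0,0,0,0,0],
  [1,0,0,0,0,0,0],
  [1,0,0,0,0,0,0],
])

```text
time_s: 31.08
tool_pos: [0.4364, 0.1603, 0.1935]
tool_rot: [180.0, -0.0, -5.0]
force: [-1.1, 0.6, 3.5]
grip_width: 0.056
```

Call:
jog_arm([
  [1,0,0,0,0,0,0],
  [1,0,0,0,0,0,0],
  [1,0,0,-0.01,0,0,0],
  [1,0,0,-0.025,0,0,0],
  [1,0,0,-0.035,0,0,0],
  [1,0,0,-0.035,0,0,0],
  [1,0,0,-0.035,0,0,0],
  [1,0,0,-0.03,0,0,0],
  [1,0,0,-0.02,0,0,-4.2],
  [1,0,0,0,0,0,0],
  [1,0,0,0,0,0,0],
  [1,0,0,0,0,0,0],
])

```text
time_s: 32.08
tool_pos: [0.4359, 0.1601, 0.382]
tool_rot: [179.9, 0.1, -0.9]
force: [-0.5, -0.0, -2.1]
grip_width: 0.0558
```

```bash
python3 go.py .649 .075 .28
```

```text
[0.4359 0.1601 0.382 ] [ 1.7995e+02  8.0000e-02 -8.6000e-01] [-0.5 -0.  -2.1] 0.0558
tool shift [0.2145 0.0818 0.1018]
```

Call:
jog_arm([
  [1,0.011,0.0042,0,0,0,0],
  [1,0.022,0.0084,0,0,0,0],
  [1,0.031,0.0118,0,0,0,0],
  [1,0.034,0.013,0,0,0,0],
  [1,0.034,0.013,0,0,0,0],
  [1,0.034,0.013,0,0,0,0],
  [1,0.026,0.01,0,0,0,0],
  [1,0.015,0.0058,0,0,0,0],
  [1,0.0075,0.0028,0,0,0,0],
  [1,0,0,0,0,0,0],
  [1,0,0,0,0,0,0],
])

```text
time_s: 33.0
tool_pos: [0.6489, 0.0763, 0.3815]
tool_rot: [-179.9, 0.2, -0.7]
force: [-0.2, -0.6, -2.2]
grip_width: 0.056
```

Call:
jog_arm([
  [1,0,0,0.01,0,0,0],
  [1,0,0,0.02,0,0,0],
  [1,0,0,0.025,0,0,0],
  [1,0,0,0.02,0,0,0],
  [1,0,0,0.015,0,0,0],
  [1,0,0,0.008,0,0,0],
  [1,0,0,0.004,0,0,0],
  [1,0,0,0.002,0,0,0],
  [1,0,0,0.001,0,0,0],
  [1,0,0,0.001,0,0,0],
  [1,0,0,0,0,0,0],
])

```text
time_s: 33.92
tool_pos: [0.65, 0.0754, 0.2778]
tool_rot: [-180.0, -0.1, -0.8]
force: [0.5, 0.2, -2.2]
grip_width: 0.0559
```

Call:
jog_arm([
  [1,0,0,0.001,0,0,0],
  [1,0,0,0.0008,0,0,0],
  [1,0,0,0,0,0,0],
  [0.2,0,0,0,0,0,0],
  [0,0,0,0,0,0,0],
  [0,0,0,0,0,0,0],
  [0,0,0,0,0,0,0],
  [0,0,0,-0.01,0,0,0],
  [0,0,0,-0.03,0,0,0],
  [0,0,0,-0.035,0,0,0],
  [0,0,0,-0.03,0,0,0],
  [0,0,0,0,0,0,0],
])

```text
time_s: 34.92
tool_pos: [0.651, 0.0768, 0.3881]
tool_rot: [-179.9, -0.6, -0.8]
force: [0.8, 0.7, 0.5]
grip_width: 0.0872
```

```bash
python3 look.py; python3 go.py .4755 .2478 .38
```

```text
top
table 367 [0.4339 0.3469] [0.0666 0.042 ] 78.8 mean [0.4336 0.3471 0.0651] med z 0.0656
table 357 [0.4751 0.2484] [0.0429 0.0667] 13.1 mean [0.4742 0.2477 0.0653] med z 0.0659
hung 108 [0.6507 0.2612] [0.1788 0.0165] 89.3 mean [0.6514 0.2665 0.1479] med z 0.1477
hungwall 73 [0.6492 0.3104] [0.0109 0.0873] 0.5 mean [0.6459 0.3287 0.1147] med z 0.1219
scene
table 281 [0.4363 0.3461] [0.0659 0.0374] 75.8 mean [0.4389 0.3457 0.0642] med z 0.0648
table 299 [0.4784 0.2476] [0.0383 0.0663] 10.5 mean [0.4802 0.2477 0.0642] med z 0.065
hung 280 [ 0.6512 -0.012 ] [0.0719 0.0333] 89.9 mean [ 0.6515 -0.0138  0.1486] med z 0.1485
hung 224 [0.6526 0.0726] [0.083  0.0326] 86.9 mean [0.6553 0.0786 0.1485] med z 0.1486
hungwall 162 [ 0.6489 -0.0807] [0.017 0.052] 0.2 mean [ 0.6537 -0.0905  0.1122] med z 0.1136
hungwall 453 [0.6529 0.2295] [0.2471 0.0181] 89.7 mean [0.6591 0.2639 0.1229] med z 0.1286
hungwall 475 [ 0.6745 -0.0153] [0.0121 0.0663] 0.6 mean [ 0.6766 -0.0146  0.1116] med z 0.113
hungwall 502 [0.6756 0.0741] [0.0124 0.0657] 0.6 mean [0.6783 0.0746 0.1118] med z 0.1134
[0.65   0.0758 0.3825] [-179.99   -0.2    -0.8 ] [ 0.1  0.6 -0.9] 0.0869
tool shift [-0.1769 -0.1695  0.0019]
```

D next: 8 rows of (-0.0221, -0.0212), turning yaw from -0.8 to +11.5.

Call:
jog_arm([
  [0,-0.0221,-0.0212,0,0,0,0],
  [0,-0.0221,-0.0212,0,0,0,0],
  [0,-0.0221,-0.0212,0,0,0,0],
  [0,-0.0221,-0.0212,0,0,0,0],
  [0,-0.0221,-0.0212,0,0,0,0],
  [0,-0.0221,-0.0212,0,0,0,0],
  [0,-0.0221,-0.0212,0,0,0,0],
  [0,-0.0221,-0.0212,0,0,0,0],
  [0,0,0,0.03,0,0,-6.1],
  [0,0,0,0.03,0,0,-6.2],
  [0,0,0,0,0,0,0],
  [0,0,0,0,0,0,0],
])

```text
time_s: 36.02
tool_pos: [0.4747, 0.2466, 0.3186]
tool_rot: [180.0, 0.3, 11.3]
force: [-0.6, 0.3, 0.7]
grip_width: 0.0866
```

```bash
python3 go.py .4755 .2478 .194
```

```text
[0.4747 0.2466 0.3186] [179.99   0.27  11.34] [-0.6  0.3  0.7] 0.0866
tool shift [ 0.0016 -0.001   0.1246]
```

Call:
jog_arm([
  [0,0,0,0.03,0,0,0],
  [0,0,0,0.035,0,0,0],
  [0,0,0,0.03,0,0,0],
  [0,0,0,0.02,0,0,0],
  [0,0,0,0.012,0,0,0],
  [0,0,0,0,0,0,0],
  [1,0,0,0,0,0,0],
  [1,0,0,0,0,0,0],
  [1,0,0,0,0,0,0],
  [1,0,0,0,0,0,0],
  [1,0,0,0,0,0,0],
  [1,0,0,0,0,0,0],
])

```text
time_s: 37.02
tool_pos: [0.4753, 0.2474, 0.1938]
tool_rot: [180.0, -0.0, 11.5]
force: [-0.8, -0.4, 3.6]
grip_width: 0.0558
```

Call:
jog_arm([
  [1,0,0,0,0,0,0],
  [1,0,0,0,0,0,0],
  [1,0,0,-0.01,0,0,0],
  [1,0,0,-0.025,0,0,0],
  [1,0,0,-0.035,0,0,0],
  [1,0,0,-0.035,0,0,0],
  [1,0,0,-0.035,0,0,0],
  [1,0,0,-0.03,0,0,0],
  [1,0,0,-0.02,0,0,6.1],
  [1,0,0,0,0,0,6.2],
  [1,0,0,0,0,0,0],
  [1,0,0,0,0,0,0],
])

```text
time_s: 38.02
tool_pos: [0.4751, 0.2472, 0.3831]
tool_rot: [179.9, -0.0, -0.6]
force: [-0.2, -0.5, -1.8]
grip_width: 0.056
```

```bash
python3 go.py .650 .165 .276
```

```text
[0.4751 0.2472 0.3831] [ 1.7994e+02 -1.0000e-02 -6.4000e-01] [-0.2 -0.5 -1.8] 0.056
tool shift [0.1758 0.0802 0.1073]
```

Call:
jog_arm([
  [1,0.01,0.0045,0,0,0,0],
  [1,0.02,0.0091,0,0,0,0],
  [1,0.026,0.0119,0,0,0,0],
  [1,0.028,0.0128,0,0,0,0],
  [1,0.028,0.0128,0,0,0,0],
  [1,0.026,0.0119,0,0,0,0],
  [1,0.02,0.0091,0,0,0,0],
  [1,0.012,0.0055,0,0,0,0],
  [1,0.0058,0.0026,0,0,0,0],
  [1,0,0,0,0,0,0],
  [1,0,0,0,0,0,0],
])

```text
time_s: 38.93
tool_pos: [0.6497, 0.165, 0.3821]
tool_rot: [-180.0, 0.1, -0.7]
force: [0.4, -0.8, -0.9]
grip_width: 0.0556
```

Call:
jog_arm([
  [1,0,0,0.01,0,0,0],
  [1,0,0,0.02,0,0,0],
  [1,0,0,0.025,0,0,0],
  [1,0,0,0.02,0,0,0],
  [1,0,0,0.015,0,0,0],
  [1,0,0,0.008,0,0,0],
  [1,0,0,0.004,0,0,0],
  [1,0,0,0.002,0,0,0],
  [1,0,0,0.001,0,0,0],
  [1,0,0,0.001,0,0,0],
  [1,0,0,0,0,0,0],
])

```text
time_s: 39.85
tool_pos: [0.6502, 0.1649, 0.2781]
tool_rot: [-180.0, -0.1, -0.8]
force: [0.1, -0.1, -0.6]
grip_width: 0.0553
```

Call:
jog_arm([
  [1,0,0,0.001,0,0,0],
  [1,0,0,0.0008,0,0,0],
  [1,0,0,0,0,0,0],
  [0.2,0,0,0,0,0,0],
  [0,0,0,0,0,0,0],
  [0,0,0,0,0,0,0],
  [0,0,0,0,0,0,0],
  [0,0,0,-0.01,0,0,0],
  [0,0,0,-0.03,0,0,0],
  [0,0,0,-0.035,0,0,0],
  [0,0,0,-0.03,0,0,0],
  [0,0,0,0,0,0,0],
])

```text
time_s: 40.85
tool_pos: [0.6509, 0.1664, 0.3885]
tool_rot: [-179.8, -0.6, -0.8]
force: [0.2, 0.4, 0.0]
grip_width: 0.0869
```

```bash
python3 look.py; python3 go.py .435 .3465 .38
```

```text
top
table 377 [0.4341 0.3477] [0.0685 0.0428] 77.8 mean [0.4338 0.3473 0.0648] med z 0.0652
hung 269 [ 0.6487 -0.0278] [0.1133 0.0332] 87.2 mean [ 0.6499 -0.0165  0.1491] med z 0.1487
hung 66 [0.6515 0.2946] [0.1131 0.0155] 89.4 mean [0.6528 0.2982 0.1479] med z 0.1474
hungwall 130 [ 0.626  -0.0194] [0.0541 0.0105] 87.3 mean [ 0.6241 -0.0226  0.1162] med z 0.1217
scene
table 279 [0.4369 0.3457] [0.0657 0.0402] 78.4 mean [0.4389 0.346  0.0642] med z 0.065
hung 267 [ 0.6508 -0.0162] [0.0319 0.0699] 0.1 mean [ 0.6515 -0.0148  0.1485] med z 0.1485
hung 293 [0.653  0.0707] [0.0726 0.0329] 89.6 mean [0.6532 0.0744 0.1485] med z 0.1485
hung 243 [0.6533 0.1653] [0.0315 0.0661] 2.2 mean [0.6555 0.1663 0.1486] med z 0.1487
hungwall 162 [ 0.6486 -0.0809] [0.0171 0.0524] 0.1 mean [ 0.6537 -0.0903  0.1121] med z 0.1129
hungwall 337 [0.6556 0.2755] [0.0171 0.1547] 1.4 mean [0.6595 0.3023 0.1198] med z 0.1273
hungwall 473 [ 0.6752 -0.0155] [0.0108 0.0673] 0.3 mean [ 0.6767 -0.0145  0.1115] med z 0.1132
hungwall 494 [0.6761 0.0741] [0.0117 0.0658] 0.7 mean [0.6783 0.0746 0.1114] med z 0.1128
hungwall 529 [0.6773 0.1647] [0.0661 0.012 ] 86.6 mean [0.6785 0.1647 0.1115] med z 0.1131
[0.6501 0.1653 0.3828] [-179.96   -0.2    -0.8 ] [-0.8 -1.3 -0.3] 0.0872
tool shift [-0.2176 -0.1782  0.0022]
```

A last (yaw -11.5).

Call:
jog_arm([
  [0,-0.0272,-0.0223,0,0,0,0],
  [0,-0.0272,-0.0223,0,0,0,0],
  [0,-0.0272,-0.0223,0,0,0,0],
  [0,-0.0272,-0.0223,0,0,0,0],
  [0,-0.0272,-0.0223,0,0,0,0],
  [0,-0.0272,-0.0223,0,0,0,0],
  [0,-0.0272,-0.0223,0,0,0,0],
  [0,-0.0272,-0.0223,0,0,0,0],
  [0,0,0,0.03,0,0,5.4],
  [0,0,0,0.03,0,0,5.3],
  [0,0,0,0,0,0,0],
  [0,0,0,0,0,0,0],
])

```text
time_s: 41.95
tool_pos: [0.4345, 0.3452, 0.3188]
tool_rot: [179.8, 0.2, -11.4]
force: [0.4, 0.6, 1.0]
grip_width: 0.0873
```

```bash
python3 go.py .4355 .3468 .194
```

```text
[0.4345 0.3452 0.3188] [179.81   0.18 -11.36] [0.4 0.6 1. ] 0.0873
tool shift [ 0.0011 -0.0022  0.1248]
```

Call:
jog_arm([
  [0,0,0,0.03,0,0,0],
  [0,0,0,0.035,0,0,0],
  [0,0,0,0.03,0,0,0],
  [0,0,0,0.02,0,0,0],
  [0,0,0,0.012,0,0,0],
  [0,0,0,0,0,0,0],
  [1,0,0,0,0,0,0],
  [1,0,0,0,0,0,0],
  [1,0,0,0,0,0,0],
  [1,0,0,0,0,0,0],
  [1,0,0,0,0,0,0],
  [1,0,0,0,0,0,0],
])

```text
time_s: 42.95
tool_pos: [0.4348, 0.3464, 0.194]
tool_rot: [-180.0, -0.0, -11.5]
force: [-0.4, -0.4, 3.2]
grip_width: 0.0554
```

Call:
jog_arm([
  [1,0,0,0,0,0,0],
  [1,0,0,0,0,0,0],
  [1,0,0,-0.01,0,0,0],
  [1,0,0,-0.025,0,0,0],
  [1,0,0,-0.035,0,0,0],
  [1,0,0,-0.035,0,0,0],
  [1,0,0,-0.035,0,0,0],
  [1,0,0,-0.03,0,0,0],
  [1,0,0,-0.02,0,0,-5.4],
  [1,0,0,0,0,0,-5.3],
  [1,0,0,0,0,0,0],
  [1,0,0,0,0,0,0],
])

```text
time_s: 43.95
tool_pos: [0.4349, 0.3457, 0.3831]
tool_rot: [180.0, 0.0, -1.0]
force: [0.2, 0.3, -2.3]
grip_width: 0.0562
```

```bash
python3 go.py .651 .258 .276
```

```text
[0.4349 0.3457 0.3831] [ 1.7995e+02  2.0000e-02 -9.6000e-01] [ 0.2  0.3 -2.3] 0.0562
tool shift [0.2176 0.084  0.1072]
```

Call:
jog_arm([
  [1,0.011,0.0042,0,0,0,0],
  [1,0.022,0.0085,0,0,0,0],
  [1,0.031,0.012,0,0,0,0],
  [1,0.034,0.0131,0,0,0,0],
  [1,0.034,0.0131,0,0,0,0],
  [1,0.034,0.0131,0,0,0,0],
  [1,0.027,0.0104,0,0,0,0],
  [1,0.016,0.0062,0,0,0,0],
  [1,0.0086,0.0034,0,0,0,0],
  [1,0,0,0,0,0,0],
  [1,0,0,0,0,0,0],
])

```text
time_s: 44.87
tool_pos: [0.6509, 0.2595, 0.3823]
tool_rot: [-180.0, 0.1, -0.8]
force: [-0.4, 0.9, -1.7]
grip_width: 0.0559
```

Call:
jog_arm([
  [1,0,0,0.01,0,0,0],
  [1,0,0,0.02,0,0,0],
  [1,0,0,0.025,0,0,0],
  [1,0,0,0.02,0,0,0],
  [1,0,0,0.015,0,0,0],
  [1,0,0,0.008,0,0,0],
  [1,0,0,0.004,0,0,0],
  [1,0,0,0.002,0,0,0],
  [1,0,0,0.001,0,0,0],
  [1,0,0,0.001,0,0,0],
  [1,0,0,0,0,0,0],
])

```text
time_s: 45.78
tool_pos: [0.6515, 0.2593, 0.2783]
tool_rot: [-180.0, -0.1, -0.8]
force: [-0.8, -0.6, -2.4]
grip_width: 0.0556
```

Release, rise, then move back towards the robot so the cameras see the rail.

Call:
jog_arm([
  [1,0,0,0.001,0,0,0],
  [1,0,0,0.0008,0,0,0],
  [1,0,0,0,0,0,0],
  [0.2,0,0,0,0,0,0],
  [0,0,0,0,0,0,0],
  [0,0,0,0,0,0,0],
  [0,0,0,0,0,0,0],
  [0,0,0,-0.01,0,0,0],
  [0,0,0,-0.03,0,0,0],
  [0,0,0,-0.035,0,0,0],
  [0,0,0,-0.03,0,0,0],
  [0,0,0,0,0,0,0],
])

```text
time_s: 46.78
tool_pos: [0.6519, 0.2607, 0.389]
tool_rot: [-179.7, -0.6, -0.8]
force: [0.5, 0.9, 1.3]
grip_width: 0.0869
```

Call:
jog_arm([
  [0,-0.025,-0.02,0,0,0,0],
  [0,-0.03,-0.02,0,0,0,0],
  [0,-0.03,-0.02,0,0,0,0],
  [0,-0.03,-0.02,0,0,0,0],
  [0,-0.03,-0.02,0,0,0,0],
  [0,-0.02,-0.02,0,0,0,0],
  [0,0,0,0,0,0,0],
  [0,0,0,0,0,0,0],
  [0,0,0,0,0,0,0],
  [0,0,0,0,0,0,0],
])

```text
time_s: 47.62
tool_pos: [0.4894, 0.3803, 0.3806]
tool_rot: [180.0, -0.0, -0.9]
force: [-0.2, -0.5, 0.2]
grip_width: 0.0869
```

```bash
python3 look.py
python3 - <<'E'
from seg import *
print(status.get_obs()['tool_pos'],status.get_obs()['force'])
for n in("top","scene"):
    im,d=shot(n,n+'9.png'); pc=cloud(n,d); print(n)
    for k,b,z in (('plate',(.5,.7,-.345,-.15),(.054,.064)),('fin',(.5,.7,-.345,-.15),(.08,.1)),('pot',(.33,.5,-.22,-.03),(.135,.165)),('lever',*B['lever']),('trivet',*B['trivet'])): seg(pc,b,z,k,minA=30)
E
```

```text
top
table none
hung 817 [0.649  0.0656] [0.0377 0.2846] 1.0 mean [0.6494 0.065  0.1493] med z 0.1491
hung 305 [0.6522 0.2856] [0.0343 0.1298] 0.6 mean [0.6523 0.2674 0.1492] med z 0.1489
hungwall 182 [ 0.6266 -0.0142] [0.0644 0.0102] 89.2 mean [ 0.6242 -0.0136  0.1154] med z 0.1201
hungwall 382 [0.6257 0.1049] [0.0135 0.1326] 3.1 mean [0.6235 0.1044 0.1151] med z 0.1208
hungwall 198 [0.6291 0.2602] [0.0673 0.0092] 89.7 mean [0.6271 0.2602 0.1149] med z 0.1201
scene
table none
hung 884 [0.6507 0.0611] [0.2179 0.0375] 89.9 mean [0.6511 0.0664 0.1485] med z 0.1485
hung 334 [0.6555 0.255 ] [0.0332 0.0737] 0.8 mean [0.655  0.259  0.1485] med z 0.1484
hungwall 160 [ 0.6483 -0.0811] [0.0167 0.0516] 0.4 mean [ 0.6534 -0.0907  0.1113] med z 0.1123
hungwall 215 [0.6546 0.3233] [0.0591 0.0161] 89.9 mean [0.6598 0.3355 0.1141] med z 0.1186
hungwall 1091 [0.6711 0.1316] [0.0183 0.1898] 6.0 mean [0.675  0.1107 0.1128] med z 0.1151
hungwall 477 [ 0.6749 -0.0152] [0.0661 0.0125] 89.8 mean [ 0.6767 -0.0143  0.1117] med z 0.1134
hungwall 574 [0.6778 0.2586] [0.0661 0.0112] 89.8 mean [0.6797 0.2591 0.1
[... 325 characters left out ...]
5 mean [ 0.413  -0.1266  0.1535] med z 0.155
lever 110 [ 0.606  -0.3676] [0.035  0.0236] 10.1 mean [ 0.6055 -0.3651  0.0968] med z 0.1047
trivet 1167 [ 0.4126 -0.1259] [0.1271 0.1275] 43.8 mean [ 0.4079 -0.1224  0.013 ] med z 0.0125
scene
plate 1333 [ 0.6026 -0.2452] [0.1537 0.1027] 78.4 mean [ 0.6088 -0.2408  0.0577] med z 0.0577
fin 130 [ 0.6033 -0.2444] [0.0591 0.0153] 78.7 mean [ 0.6054 -0.2431  0.0875] med z 0.0885
pot 153 [ 0.4142 -0.1287] [0.0671 0.0164] 87.4 mean [ 0.4173 -0.1264  0.1491] med z 0.1497
lever 108 [ 0.6098 -0.3631] [0.0218 0.035 ] 52.1 mean [ 0.6114 -0.3641  0.0975] med z 0.103
trivet 544 [ 0.4223 -0.1243] [0.1135 0.1278] 23.5 mean [ 0.4342 -0.1183  0.0116] med z 0.0113
```

View pics/scene9.png

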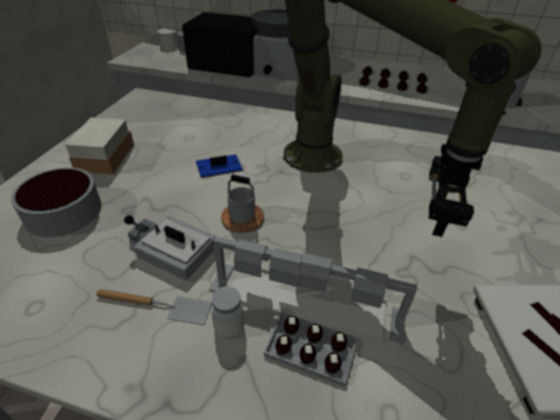

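The final picture shows four moulds on the rail, with the middle two at (285,268) and (315,270) now touching, so one was knocked along the bar. I'll check those two on their own.

Run:
```python
from seg import *
for n in("top","scene"):
    im,d=shot(n); pc=cloud(n,d)
    for lo,hi,k in((.04,.1,'B'),(.115,.165,'D')):
        seg(pc,(.6,.72,lo,hi),(.1465,.16),n+k+'roof',minA=20)
        seg(pc,(.6,.645,lo,hi),(.085,.125),n+k+'wall-',minA=20); seg(pc,(.663,.72,lo,hi),(.085,.125),n+k+'wall+',minA=20)
    seg(pc,(.663,.72,.02,.22),(.085,.125),'both')
    if n=='scene': cv2.imwrite('pics/s10.png',cv2.resize(im[220:330,210:430,::-1],None,fx=3.6,fy=3.6,interpolation=cv2.INTER_CUBIC))
```

```text
topBroof 241 [0.6515 0.0707] [0.0323 0.0589] 1.1 mean [0.651  0.0699 0.1494] med z 0.1493
topBwall- 94 [0.6244 0.0704] [0.0036 0.0582] 0.5 mean [0.6244 0.0705 0.1067] med z 0.1083
topBwall+ none
topDroof 202 [0.6476 0.1398] [0.0326 0.0493] 1.0 mean [0.647  0.14   0.1495] med z 0.1492
topDwall- 73 [0.6207 0.14  ] [0.049 0.004] 89.8 mean [0.6199 0.1412 0.107 ] med z 0.1063
topDwall+ none
both none
sceneBroof 267 [0.6522 0.0702] [0.032  0.0595] 1.0 mean [0.6531 0.0702 0.1486] med z 0.1485
sceneBwall- none
sceneBwall+ 294 [0.6797 0.07  ] [0.0598 0.0057] 89.7 mean [0.6796 0.0702 0.1058] med z 0.1062
sceneDroof 232 [0.6491 0.1399] [0.0496 0.0347] 89.5 mean [0.6489 0.1403 0.1484] med z 0.1483
sceneDwall- none
sceneDwall+ 259 [0.6749 0.14  ] [0.0047 0.0498] 0.7 mean [0.6749 0.1403 0.1057] med z 0.1059
both 680 [0.6773 0.1038] [0.0088 0.1333] 3.1 mean [0.6772 0.1048 0.1058] med z 0.1059
```

View pics/s10.png

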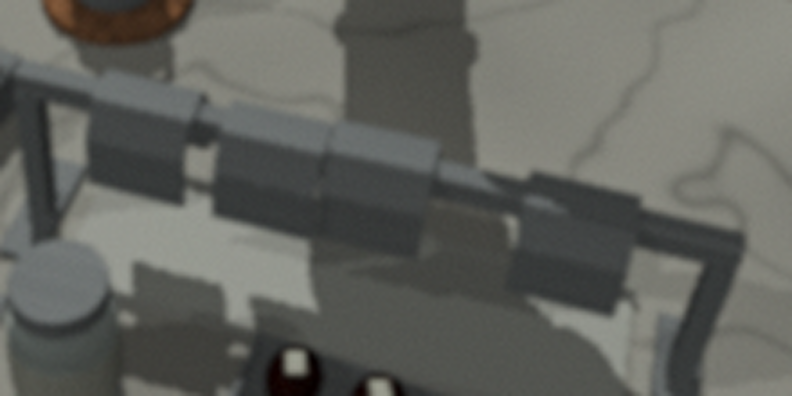

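The crop shows all four moulds sitting straight on the bar. The middle pair, meeting at (330,170), are aligned and upright with their roofs at bar height. I'm handing in.

```bash
python3 -c "
from h import *
print(status.get_obs()['time_s']); print(env.sign_off())"
```

```text
47.9167
the job is handed in; nothing more can be done
None
```

I finished the shutdown and handed it in at 47.9 s. My last camera checks put everything inside the limits, but sign-off reports no verdict.

- **Lever:** it leans fully to the off side, with the tip moved from x≈0.55 to x≈0.61.
- **Pot:** it stands upright on the trivet, about 2 mm off centre.
- **Cover:** it is down over both pins and flush. The plate's top measures 57.7 mm against the expected 58 mm, within about 2 mm of the deck centre and within 1° of its direction. I misread the fin's long side, so the jaws took it by its 60 mm ends instead of across its thickness. It held level and still fitted.
- **Moulds:** all four hang open side down along the bar, with roof tops at about 149 mm as expected. They are within about 4 mm of the bar's centre and about 1° of its direction.
- **Disagreement:** one mould, set down at y≈0.165, was later found about 27 mm along the bar, touching its neighbour. I took this for the knock the task warned of. It was upright, straight and within limits, so I left it.
- **Bystanders:** the jar, spatula and tray look unmoved in the pictures, though I did not measure them again at the end.

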